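# Zero the torsion meter through its guard slot

## Robot

A 6-joint arm with a two-finger parallel gripper is mounted at the origin on a cart in front of the work surface, level with it; the furniture and walls round the work are solid. World frame = base frame: x ahead of the robot, y to its left, z up, the work surface at z = 0. Lengths are in mm, angles in rad, forces in N, time in s.
With the tool pointing down it reaches from about 350 to 875 mm from the base axis. Payload 4.2 kg.
Tool frame: the origin (TCP) lies at the very end of the fingers, on their centre line; the grasp point (between the pads) lies 19 mm behind it (arm.grasp_offset is the distance from the TCP to the grasp point, in mm); z points along the fingers, y is the direction in which the jaws open and shut (so a half turn about z gives the same grasp; the last joint's range is limited). The gripper opens to 85 mm and grips with 20 to 120 N. Pads are 22 mm wide; open, the fingers measure 114 mm over their backs; the gripper's body (76 mm by 85 mm) begins 54 mm behind the grasp point. The pads swing forward as they close: fully open they stand 13 mm farther back than shut.
Start: joints at [1.572, 0.385, 0.008, 0, -1.194, -0.259], TCP at [159.314, 604.333, 200.612] pointing down, gripper open.
Joint ranges: [-3.14, 3.14], [-1.21, 2.06], [-1.07, 1.41], [-3.16, 2.05], [-2.99, -0.16], [-3.1, 3.1]. Speed limits (rad/s): [2.79, 2.79, 3.14, 3.14, 3.14, 3.14].

## Interface

Orientations are given as a unit quaternion [x, y, z, w].
In Python, from bench import arm gives the robot as it stands.
- The arm moves only by the tool arm_command, never from a script. Its argument "commands" is one flat list of numbers, 4 for each row, row after row: the shift along the tool's x, y, z in m, then the turn about the tool's z in degrees. In form: [tx, ty, tz, roll, tx, ty, tz, roll, ...]. A call has exactly 5 rows; each row shifts and turns the pose as measured when the row begins, along the tool's axes as they then stand; what a row does not reach is not made up. A row lasts 1/10 s, in which the tool goes at most 50 mm and 8.59 degrees, less where a joint would pass 70% of its speed; a pose out of reach is approached as far as the arm can. A call with a gripper value outside its range is refused whole. "jaw" is the opening, from 0 (shut) to 1 (fully open), set as the call begins (left out, the last holds). The fingers move at their own pace and stop on an object; the grip force is fixed at half the most. Time passes only in rows, so rows that do not move let the fingers close, or fill a call up. It gives the time, the measured TCP pose, the force and the opening at its end, in the units of the state.
- arm.read_state(): the state, without advancing time (a new reading comes with each control period).
- arm.get_image(name): name is "scene" or "top" or "wrist"; returns the picture (384x512x3 uint8, red, green, blue); there is no depth.
- arm.camera_info(name): a dict with "camera_matrix" (3x3 intrinsics, pixels), "world_from_camera" (4x4, takes a point from camera to world coordinates). Camera axes: x right, y down, z forward; pixel columns grow to the right and rows downward; lengths in mm; the calibration is good to about 2 mm. The wrist camera is an equidistant fisheye: a pixel r from the principal point sees the ray r / f radians off the axis. A picture is of the moment at which its call begins: read the wrist's pose just before it. camera_info takes no time and is no camera call; for the wrist camera it gives the pose at the moment of the call.
- arm.job_done(): hands the job in, once; it reports no verdict.
Trained networks look in the newest picture that a camera, given by its name, has taken for a name from the list of things; names that differ only in an ending like _2 or _b are one class to them, and where a whole thing is asked for, a point or a joint stands for the part that bears it (a point fixed in the world has none). Each returns a list of dicts, best first, with "confidence" (0 to 1); they miss things now and then, are a little off and sometimes report something else, mostly with a low value. They report only what shows in the picture. A call takes as long as a camera call.
- arm.regions_of(camera, target): "mask" (384x512 bool, what is visible of it).
- arm.place_of(camera, target): "centre" ([x, y, z] in mm, in the coordinates of the camera as it stood for that picture, good to about 4 mm: a listed point, or the origin of a listed thing).
The state is a dict: "clock": time; "joints": joint angles; "joint_vel": joint speeds; "joint_efforts": joint torques, N m; "position": TCP position; "ee_rot": TCP orientation; "contact_force": force on the tool from outside, world axes, zero at the start; "wrist_torque": the same for the moment, N m; "gripper_width": finger opening in mm.
Only numpy, scipy, OpenCV 4.12 (cv2) and the standard library are available. Lean on these libraries where they do the work, as an engineer would, in place of code of your own. Each camera call takes 0.05 s, during which the arm holds its last target.

## Task

Bring the needle of the bench torsion meter back to the zero mark of its dial: reach with the fingertips through the narrow slot in the top of the housing and push the upright pins of the recessed setting wheel along the slot, in as many strokes as it takes, then take the fingers out. Leave the things that stand around the meter where they are.

Things in the scene. Friction and masses are not known exactly. Their poses are not given: they have to be found in the camera images.
- torsion_meter: grey box fixed to the bench, level. Origin: on the axis of needle and wheel, at bench height; z up. It spans x -95 to +75, y -80 to +80 mm; deck 70 mm high. A glazed dial with white face lies on the deck over x -33 to +69, y -68 to +68 mm, its frame 83 mm high; the black needle under the glass reaches 51 mm from the axis
- zero_mark (a point): middle of the zero mark, on +x of the meter's origin, 54 mm out, 71 mm high, under the glass: the one broad black bar (14 x 8 mm) of the scale; the other marks are thin, every 20 degrees
- slot (a point): centre of the guard slot, at deck height (70 mm), meter's x -58, y 0 mm; axes as the meter's. Open rectangle, 44 mm along x (meter's x -80 to -36) by 124 mm along y, deck 8 mm thick; below it hollow down to the wheel's disc. A pin pushed along the slot to the meter's +y lowers the needle's reading, to -y raises it
- wheel_axis (a point): on the wheel's upright axis, 28 mm high: top of its disc (radius 70 mm). Six upright pins, 12 mm thick, 60 degrees apart on a circle of radius 62 mm, rise from the disc to 54 mm height (16 mm below the deck's top). Wheel and needle turn together 1:1; where the pins stand relative to the needle differs each time: look or feel. Stiff (2.5 N at a pin), no spring, stays where left
- needle (a joint): reading of the needle, rad: 0 = at the zero mark, positive = counter-clockwise seen from above; it starts between +0.9 and +2.0; stops at -2.2 and +2.2
- analyser_case: big black instrument case, fixed, not part of the job: 170 mm high, over world x 0.11 to 0.57, y -0.06 to 0.42 m, its open lid stands behind it up to 0.50 m high (x 0.36 to 0.68, y 0.13 to 0.50 m): an arm that starts left of it passes above
- clear_beaker: clear empty beaker, 50x55x62 mm, loose, beside the meter; origin at the centre of its underside
- leaf_beaker: clear beaker with green leaves, 50x55x62 mm, loose, at the meter's other side; origin at the centre of its underside
- vial: white capped vial, 27 mm thick, 51 mm high, loose, behind the meter; origin at the centre of its underside
- marker: marker pen lying in front of the meter, 135 mm long (its y), 17 mm thick, loose; origin at the centre of its underside
- timer: flat white timer, 62x62x18 mm, loose; origin at the centre of its underside
- tape_roll: roll of label tape lying flat, 72 mm across, 18 mm high, loose; origin at the centre of its underside

How it is judged (in metres and radians):
On the way:
1. the needle has been turned a good way towards zero (value of joint needle below 0.65 rad), for 0.1 s.
At the end, for the whole second after the job is handed in: the needle rests on the broad zero mark, within 0.08 rad either way, and no bystander is more than 30 mm from where it stood (value of joint needle between -0.08 and 0.08 rad and velocity of joint needle between -0.02 and 0.02 rad/s and distance of each of clear_beaker, leaf_beaker, vial, marker, timer, tape_roll from where it was at the start of the episode below 0.03 m); the robot touches nothing.
It fails at once if a bystander is moved by more than 30 mm (distance of any of clear_beaker, leaf_beaker, vial, marker, timer, tape_roll from where it was at the start of the episode above 0.03 m).
It also fails if it takes over 61 s, if anything falls off the work surface, if the arm or the gripper's body presses on something with over 40 N, if the wrist force passes 120 N, or if a joint passes its speed limit or range.

## Working session

There is one attempt and no reset: what is moved stays moved. The work goes in short steps, Python scripts to look and compute and a tool call to move; the robot and the scene stay as the last step left them, time stands still between calls to the robot, and variables do not carry over. Pictures are saved under pics/ and viewed, and the job is handed in when it is done.

Besides the shell and the picture viewer there is one more tool, called as name(argument=value, ...) on one line, values as JSON. arm_command: Moves the arm, as the interface text tells. Its arguments: {"type":"object","properties":{"commands":{"type":"array"},"jaw":{"type":"number"}},"required":["commands"]}

```bash
ls; mkdir -p pics; cat > h.py <<'E'
from bench import arm
import numpy as np, cv2
def save(name,fn,crop=None,s=1):
    im=arm.get_image(name)
    im=im[:,:,::-1]
    if crop: r0,r1,c0,c1=crop; im=im[r0:r1,c0:c1]
    if s!=1: im=cv2.resize(im,None,fx=s,fy=s,interpolation=cv2.INTER_CUBIC)
    cv2.imwrite('pics/'+fn,im)
def world(cam,p):
    T=np.array(arm.camera_info(cam)['world_from_camera']); return (T@np.r_[p,1])[:3]
def ray(cam,u,v,z):
    c=arm.camera_info(cam);K=np.array(c['camera_matrix']);T=np.array(c['world_from_camera'])
    d=T[:3,:3]@np.linalg.inv(K)@[u,v,1];o=T[:3,3];return o+d*(z-o[2])/d[2]
def proj(cam,P):
    c=arm.camera_info(cam);K=np.array(c['camera_matrix']);T=np.linalg.inv(np.array(c['world_from_camera']))
    p=K@((T@np.r_[P,1])[:3]);return p[:2]/p[2]
E
python3 - <<'E'
from h import *
print(arm.read_state())
save('scene','s0.png');save('top','t0.png')
for cam in ['top','scene']:
  for n in ['torsion_meter','zero_mark','slot','wheel_axis']:
    try:
      for r in arm.place_of(cam,n)[:2]: print(cam,n,r['confidence'],world(cam,r['centre']).round(1))
    except Exception as e: print(n,e)
print(arm.read_state()['clock'])
E
```

```text
pics
{'clock': 0.0, 'joints': array([ 1.57160110e+00,  3.85549275e-01,  6.60999414e-03, -5.03405332e-04,
       -1.19397355e+00, -2.58639329e-01]), 'joint_vel': array([-0.00017229,  0.00146896,  0.00083779, -0.00013596, -0.00054116,
       -0.00148137]), 'joint_efforts': array([ 3.23760260e-04, -3.92289948e+01,  1.88407123e+01,  4.18621391e+00,
       -4.52692577e-03,  1.71548301e-06]), 'position': array([159.1604543 , 603.72085132, 199.5191884 ]), 'ee_rot': array([ 9.91689145e-01, -1.28652501e-01, -9.50849160e-05,  1.07962469e-03]), 'contact_force': array([-0.6009411 ,  0.23673024, -0.19852102]), 'wrist_torque': array([-0.00584838, -0.05212296,  0.00279028]), 'gripper_width': 85.45823013394559}
top torsion_meter 0.96 [ 567.2 -280.2   -2.8]
top zero_mark 0.88 [ 621.7 -267.9   70.1]
top slot 0.76 [ 510.1 -300.9   70.2]
top wheel_axis 0.87 [ 569.1 -287.    25.9]
scene torsion_meter 0.77 [ 5.651e+02 -2.834e+02  2.000e-01]
scene torsion_meter 0.74 [ 618.1 -268.5   69.8]
scene zero_mark 0.76 [ 618.  -269.4   74.5]
scene slot 0.55 [ 514.3 -296.8   69.8]
scene slot 0.31 [ 599.7 -410.    -0.8]
scene wheel_axis 0.57 [ 564.8 -284.6   31.2]
0.5
```

View pictures.

View pics/s0.png

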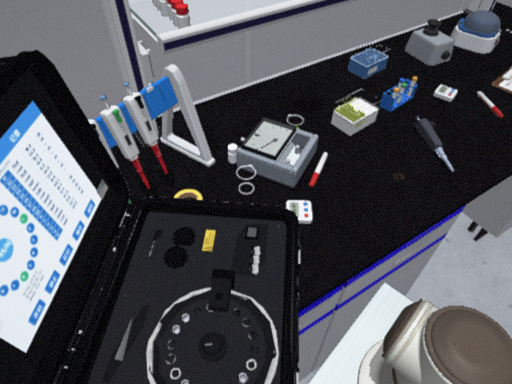

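View pics/t0.png

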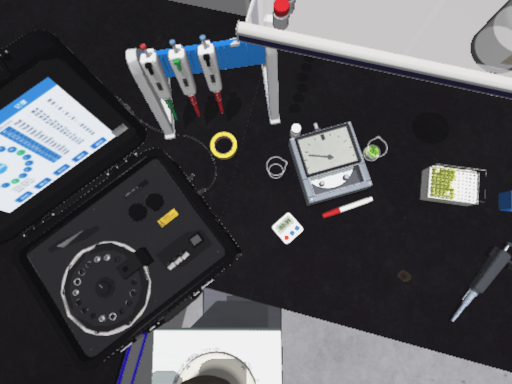

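```bash
python3 - <<'E'
from h import *
save('top','t1.png',(110,215,265,395),6)
save('scene','s1.png',(100,205,225,345),6)
for n in ['torsion_meter','zero_mark','slot','wheel_axis']:
    print(n,[ (r['confidence'],world('top',r['centre']).round(1)) for r in arm.place_of('top',n)[:1]])
for n in ['clear_beaker','leaf_beaker','vial','marker','timer','tape_roll']:
    print(n,[ (r['confidence'],world('top',r['centre']).round(1)) for r in arm.place_of('top',n)[:1]])
for z,(u,v) in {0:(265,110)}.items(): print(ray('top',u,v,70))
print(arm.camera_info('top')); print(arm.camera_info('wrist'))
E
```

```text
torsion_meter [(0.65, array([ 570.4, -284. ,   -2. ]))]
zero_mark [(0.93, array([ 622.7, -268.6,   69.7]))]
slot [(0.78, array([ 509.3, -297.9,   70.8]))]
wheel_axis [(0.69, array([ 568.1, -287.8,   29.3]))]
clear_beaker [(0.67, array([ 550.2, -153.5,    1. ]))]
leaf_beaker [(0.82, array([ 591.3, -407.7,    2.1]))]
vial [(0.71, array([ 511.6, -299.3,   70.5]))]
marker [(0.54, array([ 451.6, -328.9,    0. ]))]
timer [(0.78, array([ 398. , -174.9,   -1.2]))]
tape_roll [(0.91, array([622.3, -17.8,   1.3]))]
[ 692.81943304 -127.52398307   70.        ]
{'camera_matrix': array([[351.50922498,   0.        , 255.14320482],
       [  0.        , 351.50922498, 183.1337382 ],
       [  0.        ,   0.        ,   1.        ]]), 'world_from_camera': array([[-8.66711125e-03, -9.84571403e-01,  1.74768514e-01,
         3.54164766e+02],
       [-9.99008146e-01,  1.61593556e-02,  4.14921690e-02,
        -1.36554762e+02],
       [-4.36761496e-02, -1.74235551e-01, -9.83734907e-01,
         9.16885922e+02],
       [ 0.00000000e+00,  0.00000000e+00,  0.00000000e+00,
         1.00000000e+00]])}
{'camera_matrix': array([[297.31863964,   0.        , 259.52723721],
       [  0.        , 297.31863964, 190.74980058],
       [  0.        ,   0.        ,   1.        ]]), 'world_from_camera': array([[-2.54596634e-01, -9.32823219e-01, -2.54992933e-01,
         2.22980575e+02],
       [-9.67047293e-01,  2.45666876e-01,  6.68380074e-02,
         5.88040935e+02],
       [ 2.95272065e-04,  2.63606958e-01, -9.64630128e-01,
         3.74196467e+02],
       [ 0.00000000e+00,  0.00000000e+00,  0.00000000e+00,
         1.00000000e+00]])}
```

View pics/t1.png

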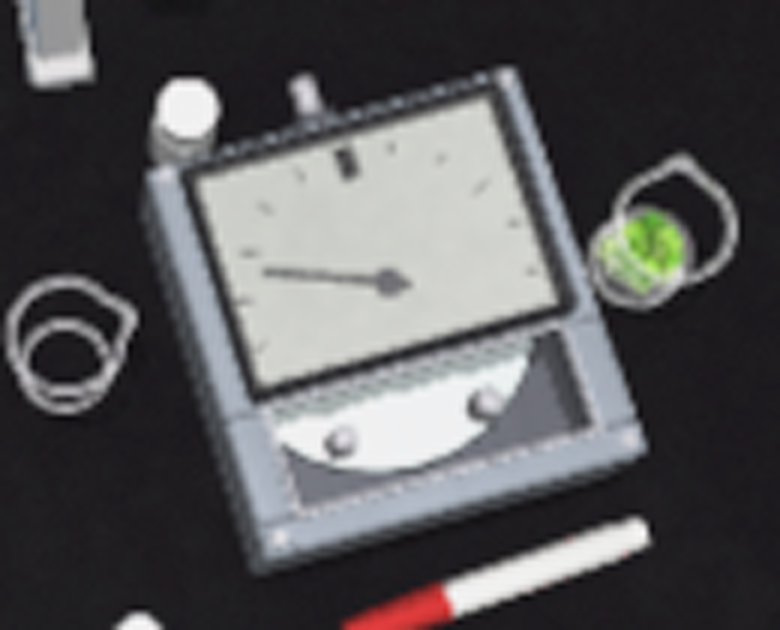

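View pics/s1.png

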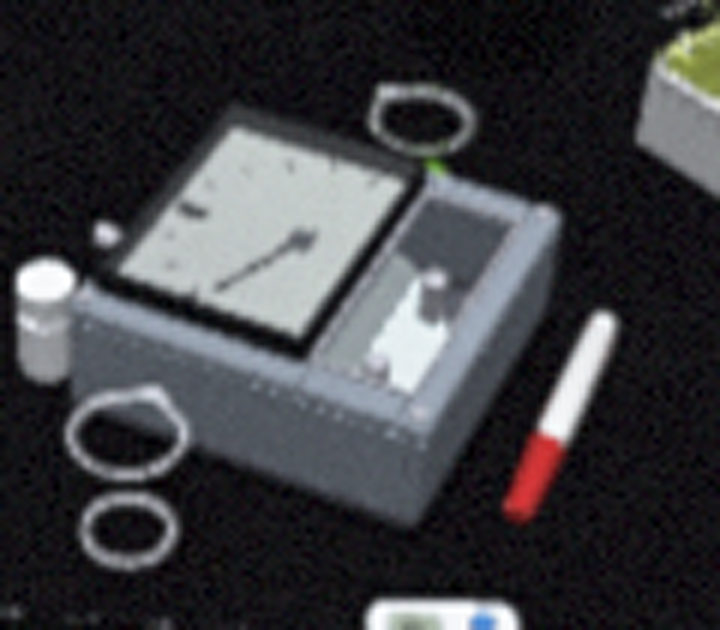

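```bash
python3 - <<'E'
from h import *
def p(x,y,z): return ray('top',265+(x+.5)/6-.5,110+(y+.5)/6-.5,z)
import math
pts=dict(slotFL=(297,515,70),slotFR=(603,430,70),cFL=(262,570,70),cFR=(645,445,70),cBL=(150,172,70),cBR=(508,72,70),zero=(346,163,71),tip=(263,271,74),hub=(390,283,74),pinA=(344,436,54),pinB=(487,400,54))
W={k:p(*v) for k,v in pts.items()}
O=np.array([567.5,-285]);
Z=W['zero'][:2]
for k,v in W.items(): print(k,v.round(1))
print('axis hub->zero yaw',math.atan2(*(Z-W['hub'][:2])[::-1]))
yaw=math.atan2(*(Z-W['hub'][:2])[::-1]); print('slot edge yaw',math.atan2(*(W['slotFL']-W['slotFR'])[:2][::-1])-math.pi/2,'deckfront', math.atan2(*(W['cFL']-W['cFR'])[:2][::-1])-math.pi/2, 'side',math.atan2(*(W['cBL']-W['cFL'])[:2][::-1]))
yaw=0.265
O=Z-54*np.array([np.cos(yaw),np.sin(yaw)]);print('O',O)
R=np.array([[np.cos(yaw),np.sin(yaw)],[-np.sin(yaw),np.cos(yaw)]])
for O in (O,):
  for k,v in W.items(): print(k,(R@(v[:2]-O)).round(1),math.degrees(math.atan2(*(R@(v[:2]-O))[::-1])))
E
```

```text
slotFL [ 472.1 -243.1   70. ]
slotFR [ 504.9 -366.9   70. ]
cFL [ 450.1 -228.3   70. ]
cFR [ 498.5 -383.2   70. ]
cBL [ 616.9 -187.8   70. ]
cBR [ 656.8 -337.4   70. ]
zero [ 618.7 -268.7   71. ]
tip [ 572.6 -232.6   74. ]
hub [ 566.5 -283.9   74. ]
pinA [ 507.  -265.6   54. ]
pinB [ 521.1 -324.8   54. ]
axis hub->zero yaw 0.28363712183749207
slot edge yaw 0.25848611481088857 deckfront 0.30277382000196096 side 0.2381744805272279
O [ 566.56011788 -282.81713918]
slotFL [-80.7  63.1] 142.0043804494833
slotFR [-81.6 -65. ] -141.4398915362121
cFL [-98.1  83.1] 139.7389196230969
cFR [-92.  -79.1] -139.3283038849973
cBL [73.5 78.5] 46.89026211596372
cBR [ 72.8 -76.3] -46.32507394803839
zero [54.  0.] 1.9808831897240323e-14
tip [18.9 46.9] 68.00855071208711
hub [-0.4 -1. ] -109.27989569741153
pinA [-53.   32.2] 148.7234034068986
pinB [-54.9 -28.6] -152.4624865948517
```

```bash
python3 - <<'E'
from h import *
for n,uv,zs in [('lidRtip',(145,128),(170,250,500)),('lidtop',(40,30),(300,500)),('hingeR',(155,150),(170,)),('caseFR',(240,245),(170,)),('caseF',(95,360),(170,)),('hingeL',(20,265),(170,)),('lidL',(0,215),(170,300))]:
    for z in zs: print(n,z,ray('top',*uv,z).round(0))
print(world('scene',[0,0,0]))
save('wrist','w0.png')
E
```

```text
lidRtip 170 [617. 142. 170.]
lidRtip 250 [589. 112. 250.]
lidRtip 500 [501.  19. 500.]
lidtop 300 [781. 316. 300.]
lidtop 500 [642. 169. 500.]
hingeR 170 [565. 117. 170.]
caseFR 170 [356. -72. 170.]
caseF 170 [129. 222. 170.]
hingeL 170 [318. 399. 170.]
lidL 170 [425. 456. 170.]
lidL 300 [413. 353. 300.]
[ 94.65215824 326.58096632 724.55222263]
```

View pics/w0.png

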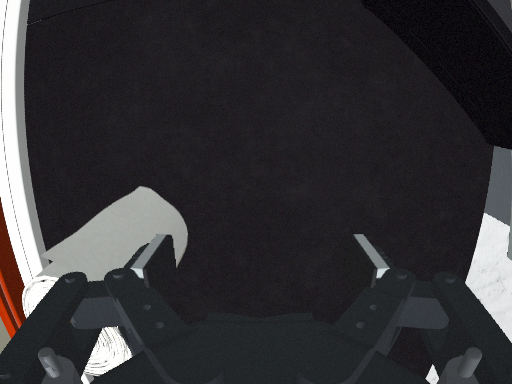

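arm_command(commands=[0.011,0.041,-0.012,0,0.011,0.041,-0.012,0,0.011,0.041,-0.012,0,0.011,0.041,-0.012,0,0.011,0.041,-0.012,0], jaw=0)

```text
clock: 1.65
position: [160.0, 388.4, 256.8]
ee_rot: [0.992, -0.128, 0.001, 0.005]
contact_force: [0.2, 0.2, 1.2]
gripper_width: 12.3
```

arm_command(commands=[0.0345,0.0246,0,0,0.0345,0.0246,0,0,0.0345,0.0246,0,0,0.0345,0.0246,0,0,0.0345,0.0246,0,0])

```text
clock: 2.15
position: [297.5, 219.4, 262.5]
ee_rot: [0.992, -0.123, 0.002, -0.002]
contact_force: [0.7, 0.8, 0.1]
gripper_width: 0.1
```

arm_command(commands=[0.033,0.022,0,0,0.033,0.022,0,0,0.025,0.037,0,0,0.025,0.037,0,0,0.025,0.037,0,0])

```text
clock: 2.65
position: [400.7, 27.3, 264.5]
ee_rot: [0.993, -0.121, 0.005, -0.004]
contact_force: [1.1, 0.8, 0.3]
gripper_width: 0.1
```

arm_command(commands=[0.025,0.037,0,0,0.025,0.037,0,0,0.025,0.037,0,0,0.025,0.037,0,0,0.025,0.037,0,0])

```text
clock: 3.15
position: [479.1, -192.6, 265.9]
ee_rot: [0.993, -0.122, 0.008, -0.005]
contact_force: [0.7, 0.9, 0.1]
gripper_width: 0.1
```

arm_command(commands=[0.019,0.032,0.01,0,0.019,0.032,0.02,0,0.019,0.032,0.02,0,0,0,0.02,-7.3,0,0,0.02,-7.3])

```text
clock: 3.65
position: [517.0, -311.4, 175.1]
ee_rot: [1.0, 0.006, 0.012, -0.002]
contact_force: [-0.1, 0.7, 0.8]
gripper_width: 0.0
```

arm_command(commands=[0,0,0.01,-7.3,0,0,0.01,-7.3,0,0,0,0,0,0,0,0,0,0,0,0])

```text
clock: 4.15
position: [515.6, -311.8, 150.6]
ee_rot: [0.991, 0.135, 0.009, -0.002]
contact_force: [0.3, -0.2, 0.4]
gripper_width: -0.2
```

```bash
cat >> h.py <<'E'
from scipy.spatial.transform import Rotation as Ro
O=np.array([567,-284,0.]);YAW=0.265
M=Ro.from_euler('z',YAW).as_matrix()
def st():
    s=arm.read_state();R=Ro.from_quat(s['ee_rot']).as_matrix()
    print('t',round(s['clock'],2),'pos',s['position'].round(1),'meterframe',(M.T@(s['position']-O)).round(1),'F',s['contact_force'].round(1))
    print('tool x in meter',(M.T@R)[:,0].round(3),'z',(M.T@R)[:,2].round(3))
    return s,R
E
python3 - <<'E'
from h import *
st()
save('top','t2.png',(110,215,265,395),6)
save('wrist','w2.png')
save('scene','s2.png')
E
```

```text
t 4.15 pos [ 515.6 -311.8  150.6] meterframe [-56.9 -13.4 150.6] F [ 0.3 -0.2  0.4]
tool x in meter [1.    0.005 0.019] z [ 0.019  0.001 -1.   ]
```

View pics/w2.png

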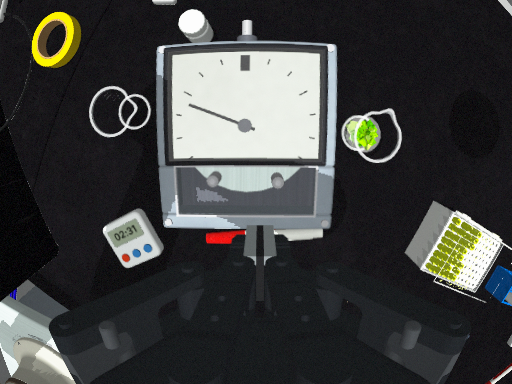

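View pics/t2.png

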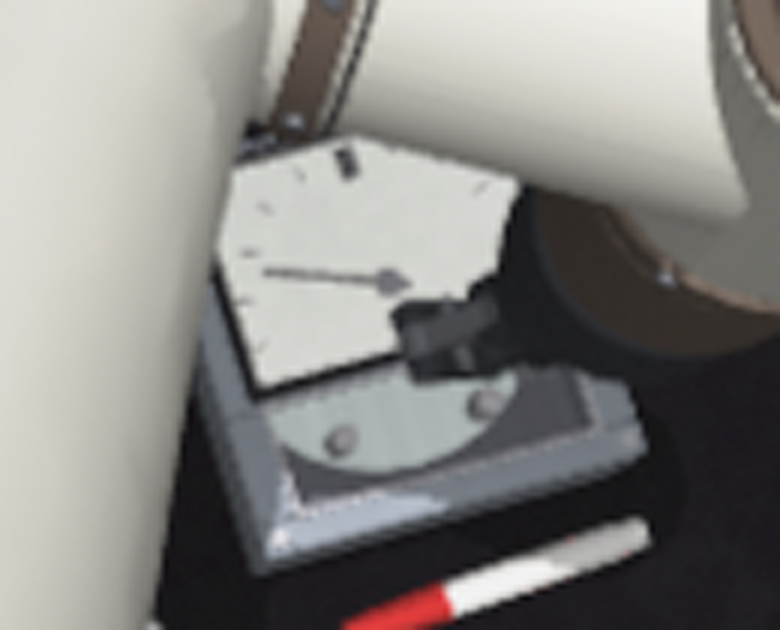

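View pics/s2.png

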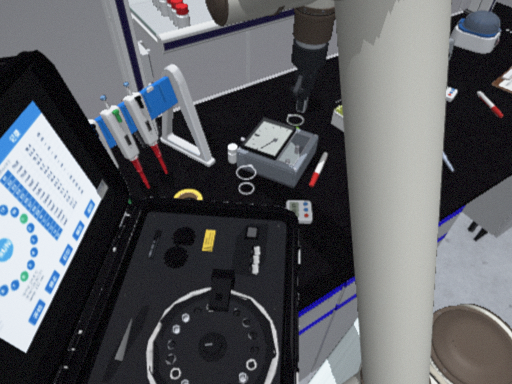

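```bash
cat >> h.py <<'E'
def wray(u,v,z,c=None):
    c=c or arm.camera_info('wrist');K=np.array(c['camera_matrix']);T=np.array(c['world_from_camera'])
    dx,dy=u-K[0,2],v-K[1,2];r=np.hypot(dx,dy);th=r/K[0,0]
    d=T[:3,:3]@np.array([np.sin(th)*dx/r,np.sin(th)*dy/r,np.cos(th)]);o=T[:3,3];return o+d*(z-o[2])/d[2]
def mf(p): return M.T@(np.asarray(p)-O)
E
python3 - <<'E'
from h import *
im=cv2.imread('pics/w2.png')
cv2.imwrite('pics/w2z.png',cv2.resize(im[35:240,145:350],None,fx=3.8,fy=3.8)[:600] if 0 else cv2.resize(im[35:235,145:350],None,fx=3,fy=3,interpolation=cv2.INTER_CUBIC))
for n,u,v,z in [('zero',244.5,62,71),('hub',244.5,126,74),('tip',190,105,74),('pA',213,178,54),('pB',277.5,180,54),('slFL',178,215,70),('slFR',315,213,70),('slBL',175,167,70),('slBR',318,167,70)]:
    p=wray(u,v,z);print(n,p.round(1),mf(p).round(1))
E
```

```text
zero [ 618.7 -269.1   71. ] [53.8  0.8 71. ]
hub [ 565.4 -284.    74. ] [-1.6  0.4 74. ]
tip [ 571.3 -234.1   74. ] [17.2 47.  74. ]
pA [ 510.  -267.1   54. ] [-50.6  31.2  54. ]
pB [ 524.3 -326.    54. ] [-52.2 -29.4  54. ]
slFL [ 470.8 -244.6   70. ] [-82.5  63.2  70. ]
slFR [ 507.1 -366.2   70. ] [-79.3 -63.6  70. ]
slBL [ 514.5 -232.8   70. ] [-37.2  63.2  70. ]
slBR [ 548.4 -355.5   70. ] [-36.7 -64.1  70. ]
```

View pics/w2z.png

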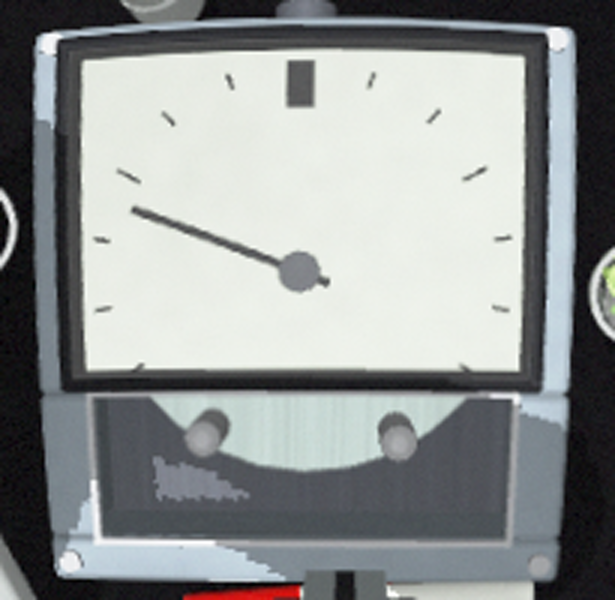

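arm_command(commands=[-0.004,-0.0115,0,0,0,0,0.02,0,0,0,0.02,0,0,0,0.02,0,0,0,0.01,0])

```text
clock: 4.8
position: [510.9, -299.3, 83.8]
ee_rot: [0.991, 0.135, 0.014, 0.0]
contact_force: [-1.3, 0.6, 0.0]
gripper_width: 0.4
```

```bash
python3 - <<'E'
from h import *
st()
save('wrist','w3.png')
E
```

```text
t 4.8 pos [ 510.9 -299.3   83.8] meterframe [-58.2  -0.1  83.8] F [-1.3  0.6  0. ]
tool x in meter [1.    0.005 0.028] z [ 0.028 -0.004 -1.   ]
```

View pics/w3.png

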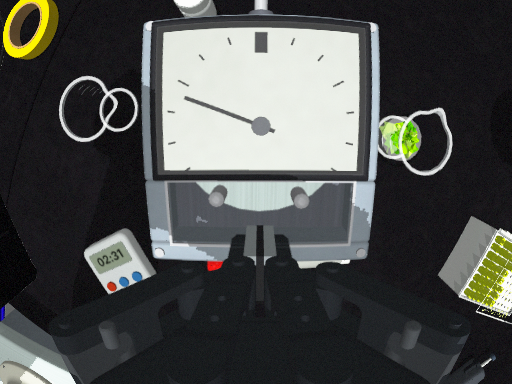

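arm_command(commands=[0,0,0.015,0,0,0,0.015,0,0,0,0.012,0,0,0,0,0,0,0,0,0])

```text
clock: 5.35
position: [513.4, -298.8, 43.2]
ee_rot: [0.991, 0.135, 0.016, 0.001]
contact_force: [-0.3, 0.6, 1.2]
gripper_width: 0.2
```

```bash
python3 - <<'E'
from h import *
st()
save('wrist','w4.png')
E
```

```text
t 5.35 pos [ 513.4 -298.8   43.2] meterframe [-55.6  -0.3  43.2] F [-0.3  0.6  1.2]
tool x in meter [1.    0.006 0.031] z [ 0.031 -0.007 -1.   ]
```

View pics/w4.png

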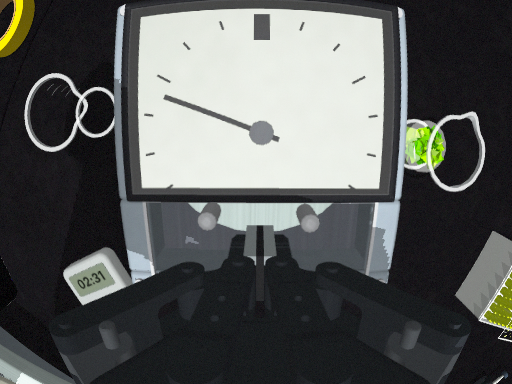

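arm_command(commands=[0,-0.004,0.004,0,0,-0.006,0,0,0,-0.006,0,0,0,-0.006,0,0,0,-0.005,0,0])

```text
clock: 5.9
position: [506.9, -271.3, 40.9]
ee_rot: [0.991, 0.135, 0.018, 0.002]
contact_force: [0.7, 0.4, 0.4]
gripper_width: -0.2
```

```bash
python3 - <<'E'
from h import *
st()
save('wrist','w5.png')
E
```

```text
t 5.9 pos [ 506.9 -271.3   40.9] meterframe [-54.6  28.   40.9] F [0.7 0.4 0.4]
tool x in meter [0.999 0.006 0.034] z [ 0.034 -0.009 -0.999]
```

View pics/w5.png

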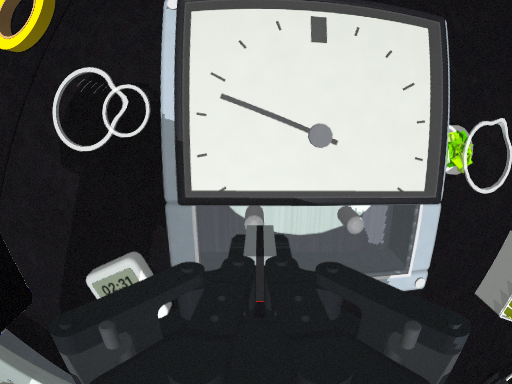

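```bash
cat >> h.py <<'E'
def wproj(P):
    c=arm.camera_info('wrist');K=np.array(c['camera_matrix']);T=np.linalg.inv(np.array(c['world_from_camera']))
    p=(T@np.r_[P,1])[:3];th=np.arctan2(np.hypot(p[0],p[1]),p[2]);r=np.hypot(p[0],p[1])
    return K[:2,2]+K[0,0]*th*p[:2]/r
def w(m): return O+M@np.asarray(m,float)
E
python3 - <<'E'
from h import *
for m in [(-54.6,28,41),(-43.6,28,41),(-43.6,28,60),(-65.6,28,41),(-43.6,28,80),(-54.6,28,80)]: print(m,wproj(w(m)).round(0))
for u,v in [(254,213),(350,217)]: print(mf(wray(u,v,54)).round(1))
im=cv2.imread('pics/w5.png')
cv2.imwrite('pics/w5z.png',cv2.resize(im[180:300,180:340],None,fx=5,fy=5,interpolation=cv2.INTER_CUBIC))
E
```

```text
(-54.6, 28, 41) [262. 219.]
(-43.6, 28, 41) [262. 202.]
(-43.6, 28, 60) [262. 211.]
(-65.6, 28, 41) [262. 236.]
(-43.6, 28, 80) [263. 224.]
(-54.6, 28, 80) [263. 244.]
[-46.4  32.7  54. ]
[-49.1 -24.4  54. ]
```

View pics/w5z.png

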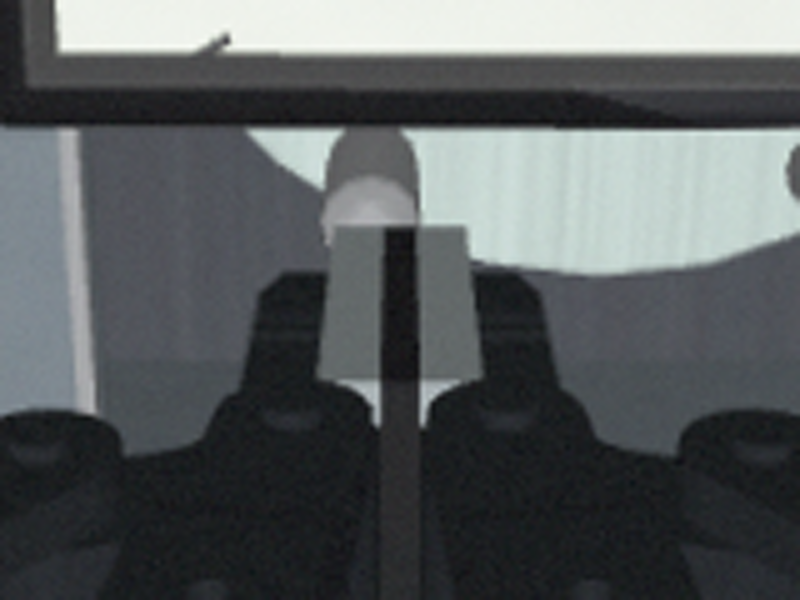

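```bash
python3 - <<'E'
from h import *
save('scene','s5.png',(70,205,225,405),4.4)
save('top','t5.png',(110,215,265,395),6)
for m in [(-54.6,28,41),(-54.6,28,70),(-54.6,28,54)]: print(m,proj('scene',w(m)),proj('top',w(m)))
for u,v,z in [(320,135,74),(319,29,71)]: print(mf(wray(u,v,z)).round(1))
E
```

```text
(-54.6, 28, 41) [288.41516846 161.90132388] [323.44175789 183.12709475]
(-54.6, 28, 70) [289.29684877 153.76598932] [325.20149793 181.04766427]
(-54.6, 28, 54) [288.80565772 158.29824834] [324.21633473 182.21180121]
[-0.4 -0.3 74. ]
[53.8 -0.2 71. ]
```

View pics/s5.png

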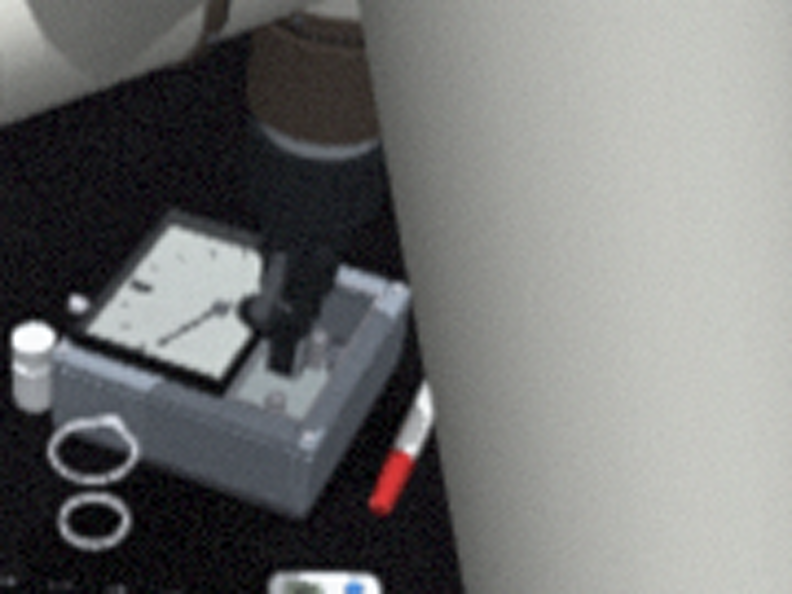

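View pics/t5.png

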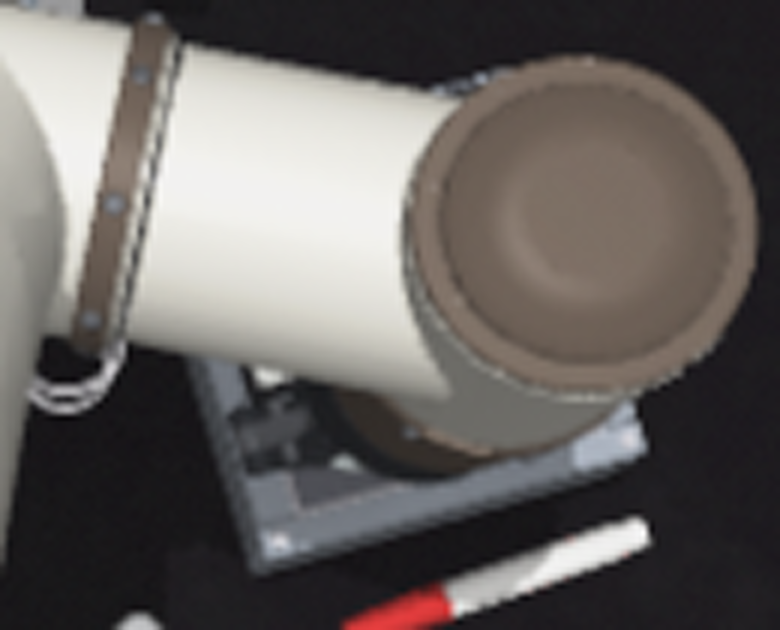

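arm_command(commands=[-0.002,0.014,0,0,0,0.014,0,0,0,0,0.004,0,0,0,0.004,0,0,0,0,0])

```text
clock: 6.55
position: [513.9, -302.9, 32.2]
ee_rot: [0.991, 0.134, 0.018, 0.002]
contact_force: [-0.0, -0.5, 0.0]
gripper_width: -0.0
```

```bash
python3 - <<'E'
from h import *
st()
save('scene','s6.png',(70,205,225,405),4.4)
save('wrist','w6.png')
for z in (32,54,60): print(z,proj('scene',w((-57,0,z))),proj('scene',w((-52,32,z))),proj('scene',w((-54,-30,z))))
E
```

```text
t 6.55 pos [ 513.9 -302.9   32.2] meterframe [-56.2  -4.3  32.2] F [-0.  -0.5  0. ]
tool x in meter [0.999 0.004 0.035] z [ 0.035 -0.009 -0.999]
32 [293.12364622 158.28218474] [286.64727643 164.96258125] [296.41012523 151.35085529]
54 [293.85024927 152.22477048] [287.27995586 158.90560992] [297.17551402 145.2963718 ]
60 [294.05252931 150.53843845] [287.45615378 157.21877505] [297.38851015 143.61150064]
```

View pics/s6.png

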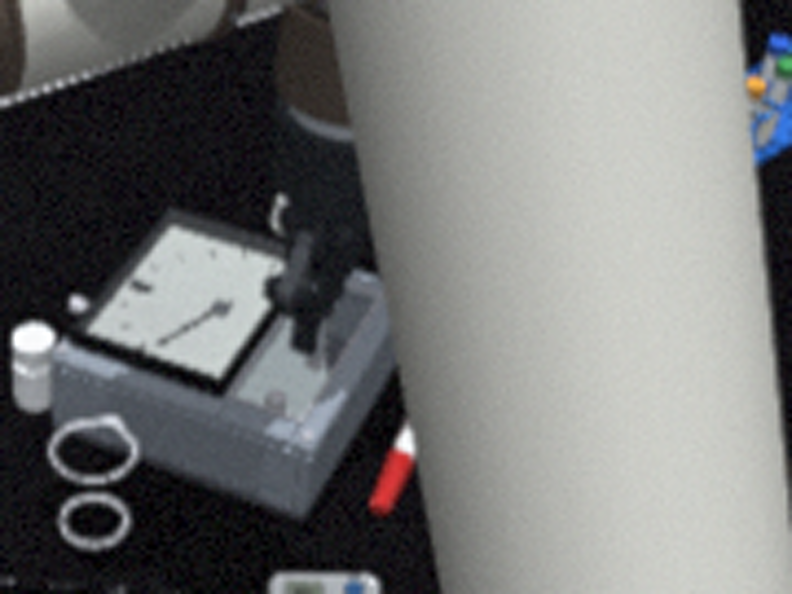

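View pics/w6.png

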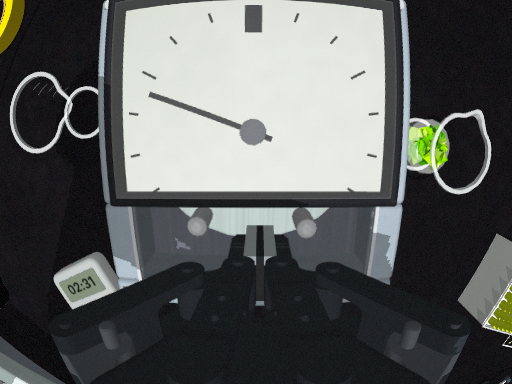

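```bash
python3 - <<'E'
from h import *
im=arm.get_image('scene')[:,:,::-1]
cv2.imwrite('pics/s7.png',cv2.resize(im[125:175,270:325],None,fx=11,fy=11,interpolation=cv2.INTER_CUBIC))
im=cv2.imread('pics/w6.png')
cv2.imwrite('pics/w6z.png',cv2.resize(im[180:300,180:340],None,fx=5,fy=5,interpolation=cv2.INTER_CUBIC))
E
```

```text
(no output)
```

View pics/s7.png

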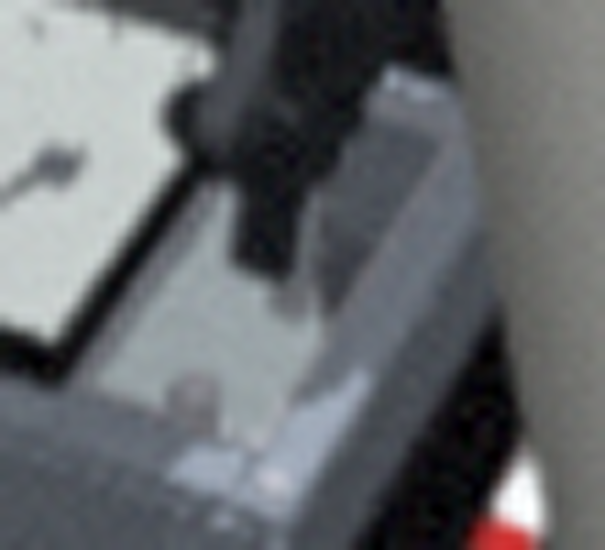

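View pics/w6z.png

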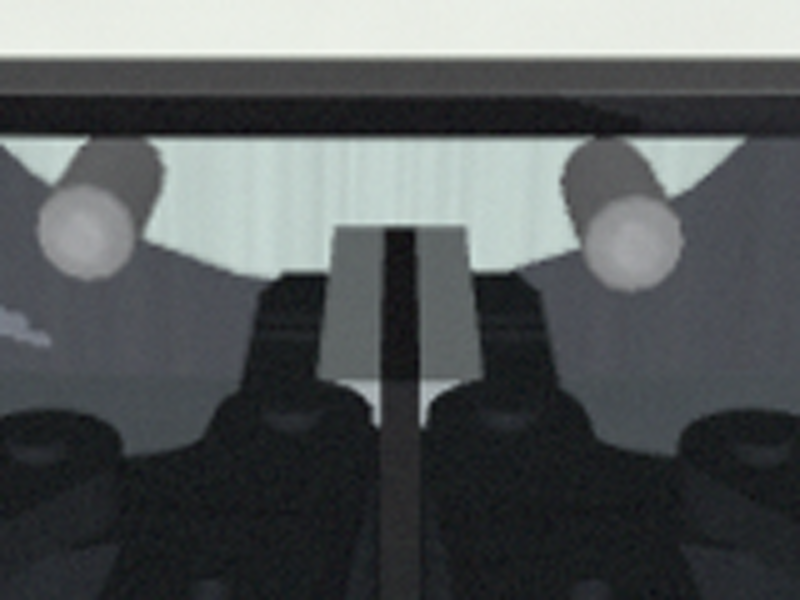

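arm_command(commands=[-0.001,-0.003,0.004,0,0,0,0.004,0,0,0,0.004,0,0,0,0,0,0,0,0,0])

```text
clock: 7.2
position: [512.8, -298.8, 20.1]
ee_rot: [0.991, 0.135, 0.018, 0.003]
contact_force: [0.8, -0.2, 0.0]
gripper_width: 0.0
```

```bash
python3 - <<'E'
from h import *
s,_=st();print(s['joints'].round(3))
im=arm.get_image('scene')[:,:,::-1]
cv2.imwrite('pics/s8.png',cv2.resize(im[125:175,270:325],None,fx=11,fy=11,interpolation=cv2.INTER_CUBIC))
save('wrist','w8.png')
E
```

```text
t 7.2 pos [ 512.8 -298.8   20.1] meterframe [-56.2  -0.1  20.1] F [ 0.8 -0.2  0. ]
tool x in meter [0.999 0.007 0.035] z [ 0.035 -0.01  -0.999]
[-0.26   0.502 -0.309 -0.014 -0.724  2.113]
```

View pics/s8.png

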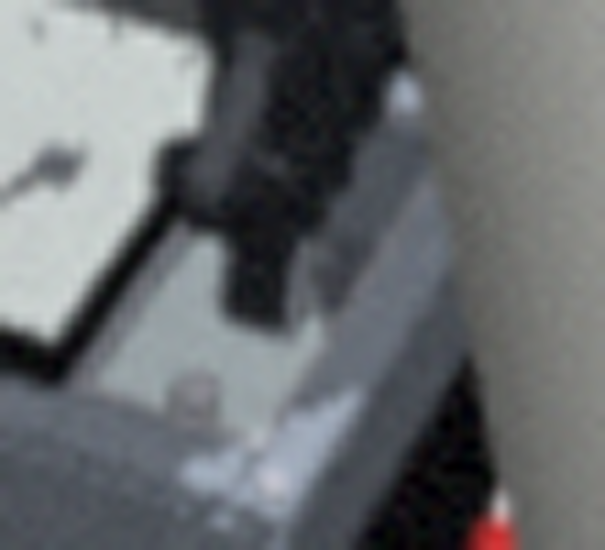

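View pics/w8.png

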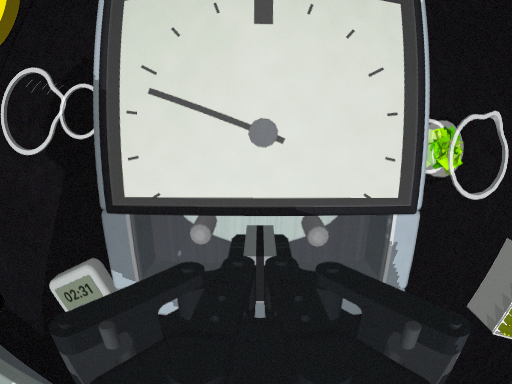

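arm_command(commands=[0,0,0.003,0,0,0,0.003,0,0,0,0.003,0,0,0,0.002,0,0,0,0,0])

```text
clock: 7.8
position: [513.5, -299.0, 8.4]
ee_rot: [0.991, 0.135, 0.019, 0.003]
contact_force: [0.1, 0.6, -0.4]
gripper_width: 0.1
```

```bash
python3 - <<'E'
from h import *
s,_=st()
im=arm.get_image('scene')[:,:,::-1]
cv2.imwrite('pics/s9.png',cv2.resize(im[125:175,270:325],None,fx=11,fy=11,interpolation=cv2.INTER_CUBIC))
E
```

```text
t 7.8 pos [ 513.5 -299.     8.4] meterframe [-55.6  -0.4   8.4] F [ 0.1  0.6 -0.4]
tool x in meter [0.999 0.006 0.036] z [ 0.036 -0.01  -0.999]
```

View pics/s9.png

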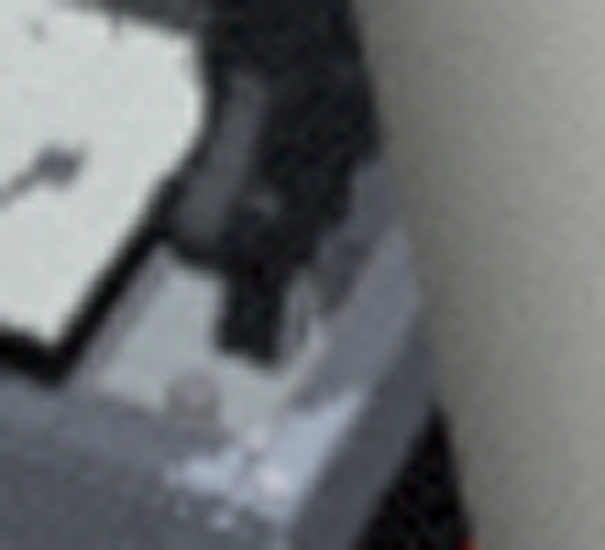

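arm_command(commands=[0,-0.004,0,0,0,-0.005,0,0,0,-0.005,0,0,0,-0.004,0,0,0,0,0,0])

```text
clock: 8.35
position: [511.3, -281.7, 9.7]
ee_rot: [0.991, 0.136, 0.022, 0.005]
contact_force: [0.3, -0.8, 0.5]
gripper_width: 0.1
```

```bash
python3 - <<'E'
from h import *
s,_=st()
save('wrist','w10.png')
E
```

```text
t 8.35 pos [ 511.3 -281.7    9.7] meterframe [-53.2  16.8   9.7] F [ 0.3 -0.8  0.5]
tool x in meter [0.999 0.008 0.042] z [ 0.042 -0.015 -0.999]
```

View pics/w10.png

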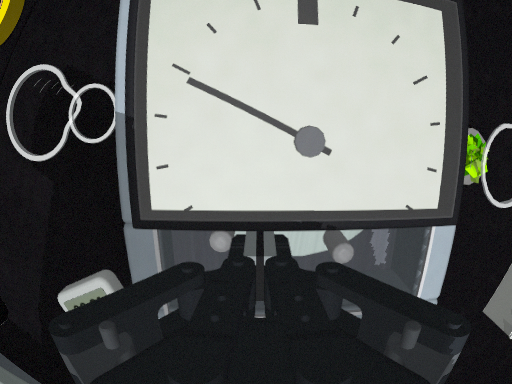

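arm_command(commands=[-0.001,-0.004,0,0,-0.001,-0.004,0,0,-0.001,-0.003,0,0,0,0,0,0,0,0,0,0])

```text
clock: 8.9
position: [510.3, -273.8, 11.8]
ee_rot: [0.99, 0.136, 0.027, 0.008]
contact_force: [0.5, -1.9, 0.3]
gripper_width: -0.1
```

```bash
python3 - <<'E'
from h import *
s,_=st()
save('wrist','w11.png')
E
```

```text
t 8.9 pos [ 510.3 -273.8   11.8] meterframe [-52.   24.7  11.8] F [ 0.5 -1.9  0.3]
tool x in meter [0.999 0.009 0.051] z [ 0.051 -0.022 -0.998]
```

View pics/w11.png

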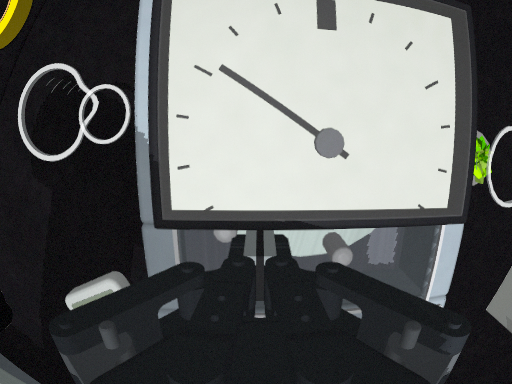

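arm_command(commands=[-0.001,0.006,0,0,0,0.002,-0.015,0,0,0,-0.014,0,-0.001,0.03,0,0,-0.001,0.028,0,0])

```text
clock: 9.45
position: [517.6, -335.2, 39.9]
ee_rot: [0.99, 0.137, 0.02, 0.003]
contact_force: [0.8, -0.6, -0.1]
gripper_width: 0.0
```

```bash
python3 - <<'E'
from h import *
s,_=st()
save('wrist','w12.png')
E
```

```text
t 9.45 pos [ 517.6 -335.2   39.9] meterframe [-61.1 -36.5  39.9] F [ 0.8 -0.6 -0.1]
tool x in meter [0.999 0.011 0.039] z [ 0.039 -0.012 -0.999]
```

View pics/w12.png

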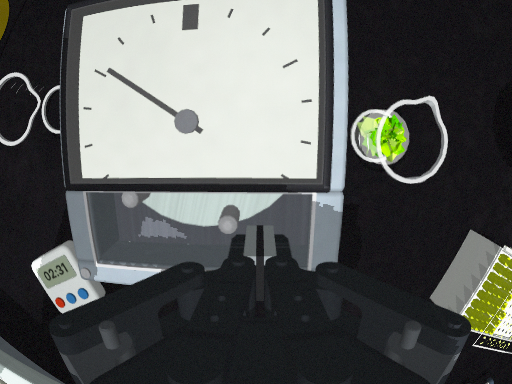

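arm_command(commands=[0.002,0.006,0,0,0,0,0.01,0,0,0,0.008,0,0,0,0.007,0,0,0,0.004,0])

```text
clock: 10.0
position: [520.9, -343.5, 6.5]
ee_rot: [0.991, 0.135, 0.018, 0.002]
contact_force: [-0.6, 0.2, -0.1]
gripper_width: 0.3
```

```bash
python3 - <<'E'
from h import *
s,_=st()
save('wrist','w13.png')
E
```

```text
t 10.0 pos [ 520.9 -343.5    6.5] meterframe [-60.1 -45.3   6.5] F [-0.6  0.2 -0.1]
tool x in meter [0.999 0.006 0.036] z [ 0.036 -0.009 -0.999]
```

View pics/w13.png

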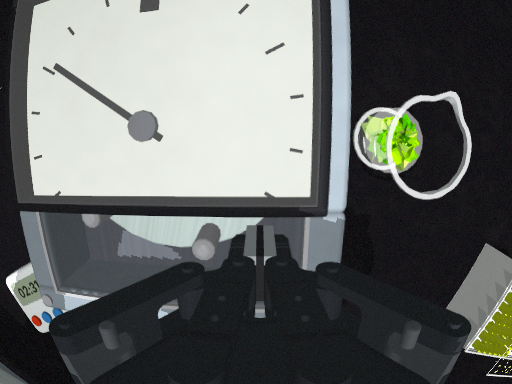

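arm_command(commands=[0,-0.006,0,0,0,-0.006,0.001,0,0,-0.006,0,0,0,-0.006,0.001,0,0,-0.006,0,0])

```text
clock: 10.55
position: [511.6, -314.0, 4.7]
ee_rot: [0.991, 0.136, 0.018, 0.003]
contact_force: [-0.8, -2.5, -1.5]
gripper_width: 0.1
```

```bash
python3 - <<'E'
from h import *
s,_=st()
save('wrist','w14.png')
E
```

```text
t 10.55 pos [ 511.6 -314.     4.7] meterframe [-61.3 -14.4   4.7] F [-0.8 -2.5 -1.5]
tool x in meter [0.999 0.008 0.034] z [ 0.034 -0.011 -0.999]
```

View pics/w14.png

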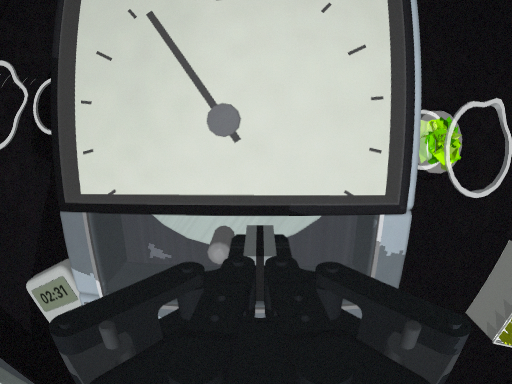

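arm_command(commands=[0,-0.006,0,0,0.001,-0.006,0,0,0.001,-0.006,0,0,0,-0.004,0,0,0,0,0,0])

```text
clock: 11.1
position: [510.4, -288.8, 5.1]
ee_rot: [0.99, 0.136, 0.021, 0.004]
contact_force: [0.9, -1.9, -1.2]
gripper_width: 0.1
```

```bash
python3 - <<'E'
from h import *
s,_=st()
save('wrist','w15.png')
E
```

```text
t 11.1 pos [ 510.4 -288.8    5.1] meterframe [-55.8  10.2   5.1] F [ 0.9 -1.9 -1.2]
tool x in meter [0.999 0.009 0.04 ] z [ 0.04  -0.013 -0.999]
```

View pics/w15.png

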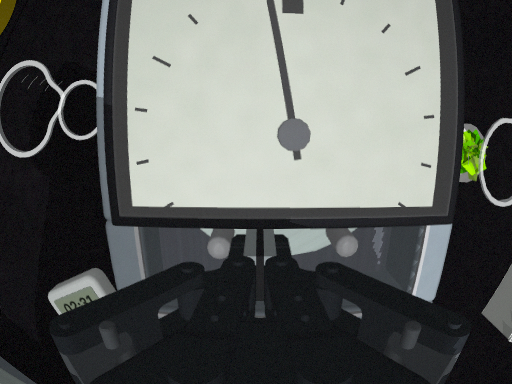

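```bash
python3 - <<'E'
from h import *
h=mf(wray(293.5,134.5,74));t=mf(wray(270.5,5,74));z=mf(wray(292.5,5,71));print(h,t,z,np.degrees(np.arctan2(t[1]-h[1],t[0]-h[0])))
E
```

```text
[-8.36166304e-01  1.41283619e-02  7.40000000e+01] [48.11693246  8.67224258 74.        ] [49.77509459  0.19250184 71.        ] 10.029921655301075
```

arm_command(commands=[0,-0.003,0,0,0,-0.003,0,0,0,-0.0015,0,0,0,0,0,0,0,0,0,0])

```text
clock: 11.65
position: [511.5, -282.4, 5.5]
ee_rot: [0.99, 0.136, 0.024, 0.005]
contact_force: [1.7, -2.4, -1.9]
gripper_width: 0.1
```

```bash
python3 - <<'E'
from h import *
s,_=st()
save('wrist','w16.png')
E
```

```text
t 11.65 pos [ 511.5 -282.4    5.5] meterframe [-53.1  16.1   5.5] F [ 1.7 -2.4 -1.9]
tool x in meter [0.999 0.009 0.046] z [ 0.046 -0.017 -0.999]
```

View pics/w16.png

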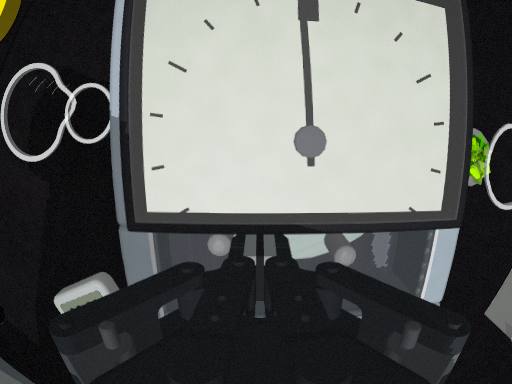

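```bash
python3 - <<'E'
from h import *
im=cv2.imread('pics/w16.png')
cv2.imwrite('pics/w16z.png',cv2.resize(im[0:180,250:380],None,fx=3.3,fy=3.3,interpolation=cv2.INTER_CUBIC))
g=cv2.cvtColor(im,cv2.COLOR_BGR2GRAY)
P=[]
for r in range(24,124,4):
    x=np.arange(285,335);k=np.clip(200-g[r,285:335].astype(float),0,None);k[k<50]=0
    c=(x*k).sum()/k.sum();P.append(mf(wray(c,r,74))[:2])
P=np.array(P);v=np.polyfit(P[:,0],P[:,1],1);print(v,np.degrees(np.arctan(v[0])))
h=mf(wray(310,141,74));z=mf(wray(309,9,71));print(h,z)
E
```

```text
[0.06068756 0.02018828] 3.472881522321526
[-6.03569528e-01 -3.98218414e-02  7.40000000e+01] [51.52349101 -0.13272028 71.        ]
```

View pics/w16z.png

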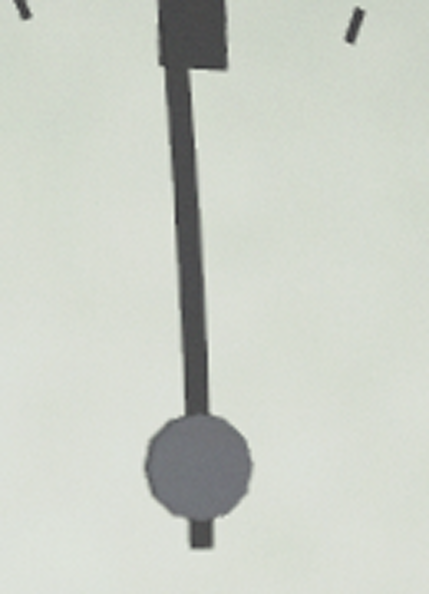

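arm_command(commands=[0,-0.0025,0,0,0,-0.0015,0,0,0,0,0,0,0,0,0,0,0,0,0,0])

```text
clock: 12.2
position: [512.2, -279.4, 5.9]
ee_rot: [0.99, 0.136, 0.026, 0.006]
contact_force: [2.2, -2.9, -1.6]
gripper_width: -0.1
```

```bash
cat >> h.py <<'E'
def needle(fn,c0,c1,r0=24,r1=120):
    im=cv2.imread('pics/'+fn);g=cv2.cvtColor(im,cv2.COLOR_BGR2GRAY);P=[]
    for r in range(r0,r1,4):
        x=np.arange(c0,c1);k=np.clip(200-g[r,c0:c1].astype(float),0,None);k[k<50]=0
        P.append(mf(wray((x*k).sum()/k.sum(),r,74))[:2])
    P=np.array(P);v=np.polyfit(P[:,0],P[:,1],1);print('needle',v.round(3),'deg',np.degrees(np.arctan(v[0])))
E
python3 - <<'E'
from h import *
s,_=st()
save('wrist','w17.png')
needle('w17.png',290,345)
E
```

```text
t 12.2 pos [ 512.2 -279.4    5.9] meterframe [-51.7  18.8   5.9] F [ 2.2 -2.9 -1.6]
tool x in meter [0.999 0.009 0.049] z [ 0.05  -0.019 -0.999]
needle [ 0.002 -0.006] deg 0.1288559929477251
```

View pics/w17.png

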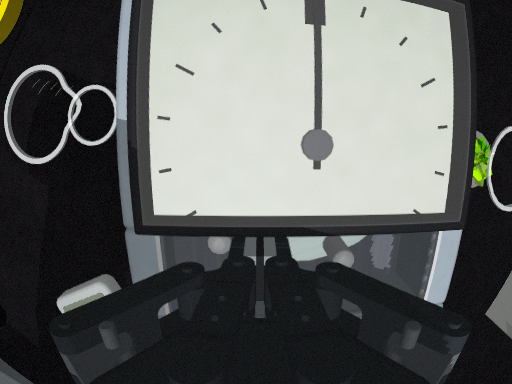

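arm_command(commands=[-0.001,0.006,0,0,0,0.004,-0.005,0,0,0,-0.02,0,0,0,-0.025,0,0,0,-0.025,0])

```text
clock: 12.75
position: [501.3, -287.0, 77.9]
ee_rot: [0.991, 0.135, 0.015, 0.0]
contact_force: [0.8, 0.1, -0.4]
gripper_width: -0.0
```

arm_command(commands=[0,0,-0.03,0,0,0,-0.03,0,0,0,-0.03,0,0,0,0,0,0,0,0,0])

```text
clock: 13.25
position: [494.6, -287.1, 175.6]
ee_rot: [0.991, 0.134, 0.014, -0.001]
contact_force: [-0.1, 0.3, -0.7]
gripper_width: 0.2
```

```bash
python3 - <<'E'
from h import *
s,_=st()
save('wrist','w18.png')
for n,u,v,z in []: pass
E
```

```text
t 13.25 pos [ 494.6 -287.1  175.6] meterframe [-70.7  15.9 175.6] F [-0.1  0.3 -0.7]
tool x in meter [1.    0.004 0.027] z [ 0.028 -0.002 -1.   ]
```

View pics/w18.png

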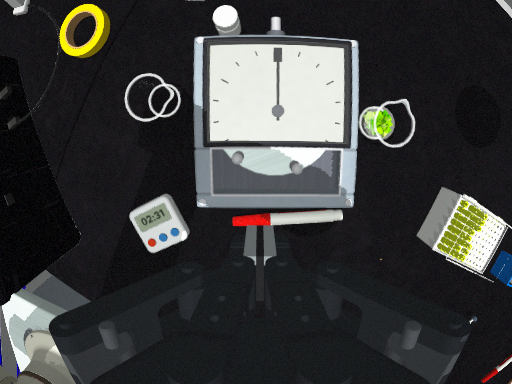

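```bash
python3 - <<'E'
from h import *
needle('w18.png',264,292,66,102)
print(mf(wray(278,112,74)),mf(wray(278,56,71)))
s=arm.read_state();print(abs(s['joint_vel']).max(),s['contact_force'])
print(arm.job_done())
E
```

```text
needle [ 0.007 -0.307] deg 0.3732254794232346
[-1.77879734 -0.75394164 74.        ] [52.12211135 -0.69433412 71.        ]
0.017008167089656447 [-0.1409592  -0.03750431  1.75781147]
the job is handed in; nothing more can be done
None
```

The needle is back on the zero mark. It started at about +68° (1.19 rad) and took two strokes, each pushing a different wheel pin toward the meter's +y. I then lifted the shut fingers clear and handed the job in at about 13 s of the 61 s allowed.

**Last checks:**
- **Needle:** the final wrist picture puts it at about +0.4° (0.007 rad), against the allowed 0.08 rad. The reading while the fingers still touched the pin was +0.1°.
- **Fingers:** they were out of the slot, with about 175 mm reported height and contact force near zero.
- **Bystanders:** in the last picture they stand where they did. I judged that by eye and did not re-measure their positions.

**What disagreed:** the visible fingertips ended about 30 mm short of the reported tool point. My first try, with the tool point reported at 41 mm, passed over the pin without touching it. I then lowered the fingers further by camera and feel, and the strokes were made with the tool point reported at about 5 to 12 mm. The tool also drifted to about 3° of tilt at most during the strokes, which did no harm.

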